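# Photograph paint sample boards in raking and straight light

### The arm

A 6-joint arm with a two-finger parallel gripper is mounted at the origin on the work surface. World frame = base frame: x ahead of the robot, y to its left, z up, the work surface at z = 0. Lengths are in m, angles in rad, forces in N, time in s.
With the tool pointing down it reaches from about 0.375 to 0.975 m from the base axis. Payload 3.8 kg.
Tool frame: the origin (TCP) lies midway between the tips of the shut fingers; the grasp point (between the pads) lies 19 mm behind it; z points along the fingers, y is the line along which they close (so a half turn about z gives the same grasp; the last joint's range is limited). The gripper opens to 88 mm and grips with 3 to 60 N. Pads are 18 mm wide; open, the fingers measure 123 mm over their backs; the gripper's body (75 mm by 187 mm) begins 45 mm behind the grasp point.
Start: joints at [-1.232, 0.264, 1.604, -0, 1.274, -0.037], TCP at [0.248, -0.628, 0.239] pointing down, gripper open.
Joint ranges: [-2.63, 2.63], [-0.94, 2.18], [0.31, 2.57], [-1.31, 4.45], [0, 2.66], [-2.55, 2.55]. Speed limits (rad/s): [2.57, 2.57, 3.14, 3.14, 3.14, 3.14].

### API

Orientations are given as a rotation vector (axis times angle).
In Python, from cell import manip, inverse_kinematics, cams, order gives the robot as it stands. Calls block until the motion is done:
- manip.move_pose(position, orientation): joint-space move of the TCP to a pose.
- manip.move_linear(position, rate=0.15, rot=None): straight line of the TCP; rot=None keeps the orientation; rate is the mean speed in m/s.
- manip.set_joints(angles): joint-space move.
- manip.set_gripper(opening, force=None): finger opening in m; force is the grip in N (None keeps the last); returns when the fingers have stopped.
- manip.dwell(seconds).
- inverse_kinematics(position, orientation): joint angles nearest the present ones, or None.
- manip.state(): the state.
- cams.capture(name): name is "side" or "top" or "wrist"; returns a dict with "image" (384x512x3 uint8, blue, green, red), "z_map" (384x512 float32, m along the optical axis (not along the pixel's ray), 0 where there is no reading), "intrinsics" (3x3 intrinsics, pixels), "position" and "orientation" of the camera in the world; the wrist camera has in their place "T_tool_cam" (4x4, takes a point from camera to tool coordinates, whose origin is the TCP and whose axes are the flange's). Camera axes: x right, y down, z forward; pixel columns grow to the right and rows downward; lengths in m; the calibration is good to about 2 mm. A picture is of the moment at which its call begins: read the wrist's pose just before it.
A pose or a line that the arm cannot do raises manip.IKError and nothing moves.
- order.close_job(): hands the job in; it is judged then, once.
The state is a dict: "clock": time; "joint_pos": joint angles; "joint_velocities": joint speeds; "tau": joint torques, N m; "tool_pos": TCP position; "tcp_rot": TCP orientation; "contact_force": force on the tool from outside, world axes, zero at the start; "moment": the same for the moment, N m; "gripper_width": finger opening in m; "grasp_force": force on a finger pad.
Only numpy, scipy, OpenCV 4.12 (cv2) and the standard library are available. Lean on these libraries where they do the work, as an engineer would, in place of code of your own. Each camera call takes 0.05 s, during which the arm holds its last target. There are 200 camera calls.

### The job

Lean every paint sample board on the wooden rest, side by side: each stands square on one short end in the trough behind the lip and leans back on the rail, either face out. Turn the light panel square with its own base, facing the white mark, and tip it 30 degrees back from upright; once boards and light are all in place, press the foot switch down to its stop for half a second to take the picture, let it come up, then set the light upright, still square, and press for a second picture. Leave it all set up like that with the switch up, and do not knock over or shift the solvent jar, the pigment jar or the tape roll.

Things in the scene. Friction and masses are not known exactly. Their poses are not given: they have to be found in the camera images.
- board0: paint sample board, one of 3 or 4 present (None from the start: absent), all alike: wooden slab 120 x 54 x 14 mm, 70 g, both faces painted light blue and brown inside a bare wood border. Origin at its centre, x along the 120 mm length, y along the 54 mm width, z through the thickness. Starts lying flat on the table, its length pointing roughly away from the robot.
- board1: paint sample board, one of 3 or 4 present (None from the start: absent), all alike: wooden slab 120 x 54 x 14 mm, 70 g, both faces painted light blue and brown inside a bare wood border. Origin at its centre, x along the 120 mm length, y along the 54 mm width, z through the thickness. Starts lying flat on the table, its length pointing roughly away from the robot.
- board2: paint sample board, one of 3 or 4 present (None from the start: absent), all alike: wooden slab 120 x 54 x 14 mm, 70 g, both faces painted light blue and brown inside a bare wood border. Origin at its centre, x along the 120 mm length, y along the 54 mm width, z through the thickness. Starts lying flat on the table, its length pointing roughly away from the robot.
- board3: paint sample board, one of 3 or 4 present (None from the start: absent), all alike: wooden slab 120 x 54 x 14 mm, 70 g, both faces painted light blue and brown inside a bare wood border. Origin at its centre, x along the 120 mm length, y along the 54 mm width, z through the thickness. Starts lying flat on the table, its length pointing roughly away from the robot.
- rest: fixed wooden leaning rest, trough on the robot's side. Origin under its middle at table height; y along its length, x across it from lip to rail (away from the robot), z up. Base 90 x 410 mm, from x = -48 to +42 mm, top 12 mm up; front lip from x = -48 to -40 mm, top 26 mm up. Boards' centres must stay within 165 mm of the middle; four fit with centres 86 mm apart (y = +-43, +-129 mm).
- rest_rail (a point): middle of the rest's round aluminium rail (its centre line): 12 mm thick, along the rest's y from -192 to +192 mm, at x = +28 mm, 75 mm up, between two posts 10 mm wide at y = +-197 mm; axes as the rest's
- rest_place (a point): where the centre of a board leaning in the middle of the rest comes to lie: x = +2 mm, 64 mm up; axes as the rest's. Its lower end then stands on the base against the lip, its back on the rail, its length 52 degrees up from level.
- lamp_base: fixed square black base, 100 x 100 x 16 mm, of the LED light panel, to the right of the rest. Origin under its centre; its front is its own -x side, with a small white mark on top of the front edge; z up. The swivel axis is vertical through the origin.
- lamp_swivel (a joint): swivel of the light panel (rad), stiff friction of 0.1 N m, stays where left: 0 = panel faces the base's front (wanted), positive = turned counter-clockwise seen from above, range -1.4 to 1.4; starts between 0.5 and 1.1
- lamp_tilt (a joint): tilt of the light panel (rad), stiff friction of 0.25 N m, stays where left: 0 = upright, positive = top edge tipped backwards, away from the lit white face; wanted 0.524 (30 degrees) for the first picture, 0 for the second; range -0.3 to 1.2; starts between -0.1 and 0.15. The level hinge line lies on the swivel axis, 53 mm above the table, parallel to the panel's width.
- lamp_top (a point): middle of the light panel's top edge. The panel is a plate 110 mm wide, 85 mm high and 16 mm thick, its front face white, its back black; this point is 91 mm from the hinge line, 144 mm above the table when upright. Axes: x from the white face to the back, y along the width, z up the panel. The bare top edge can be pinched from above across its 16 mm.
- switch_base: fixed dark steel base of the foot switch, 100 x 80 mm, standing on the bench on the right. Origin under its centre, x away from the robot, z up. A grey plate, 82 x 66 x 6 mm with black ribs, is hinged 24 mm up near the far end (x = +36 mm) and rises towards the robot.
- pedal (a joint): angle of the foot switch's plate (rad): 0 = up, 0.25 = down at its stop; a spring of 1.2 N m/rad (about 4 N at the pad to start moving, 8 N at the stop) brings it up again
- pedal_pad (a point): place to press: on the plate's top, in the middle of its width, 66 mm from the hinge and 40 mm above the table when up; it goes down about 16 mm to the stop
- solvent_jar: amber glass jar with black lid, 52 mm across, 85 mm high, behind the rest; origin under its centre; leave it alone
- pigment_jar: small glass jar with white lid, 40 mm across, 45 mm high, left of the rest; origin under its centre; leave it alone
- tape_roll: roll of paper tape lying flat, 80 mm across, 22 mm high, far left; origin under its centre; leave it alone
Things that resemble listed ones, but are neither listed nor needed, are in the scene too. Leave any orange or red look-alike of the board0 alone. Leave any pink look-alike of the board1 alone.

How it is judged:
By the outcome, as a careful person would: the job done as asked, in the order asked, and still so for the second after the job is handed in, with the robot touching nothing.
Of board0, board1, board2, board3 only 3 to 4 are there at a start; the rules pass over those that are not, and their reading is None.
At some moment in a run one of board0, board1, board2, board3 may be knocked a few centimetres aside while the robot is not near it.
It also fails if it takes over 210 s, if anything falls off the work surface, if the arm or the gripper's body presses on something with over 40 N, if the wrist force passes 120 N, or if a joint passes its speed limit or range.

## Working session

There is one attempt and no reset: what is moved stays moved. The work goes in short steps, each a Python script; the robot and the scene stay as the last script left them, time stands still between calls to the robot, and variables do not carry over. Pictures are saved under pics/ and viewed, at most 14 in all, crops included, and the job is handed in when it is done.

```bash
ls; mkdir -p pics; python3 - <<'E'
from cell import manip,cams
import cv2,numpy as np
for n in ("top","side"):
    c=cams.capture(n); np.savez(n+'.npz',**c)
    cv2.imwrite(f'pics/{n}0.png',cv2.resize(c["image"],(800,600)))
    print(n,c["position"],c["orientation"],c["intrinsics"].tolist())
c=cams.capture("wrist");print(c["T_tool_cam"])
s=manip.state();print(s["clock"],s["tool_pos"],s["tcp_rot"],s["gripper_width"])
E
```

```text
pics
top [0.3295427  0.04647544 1.17511822] [-2.15122458  2.06371822 -0.21089854] [[366.3643821668102, 0.0, 258.57697878955696], [0.0, 366.3643821668102, 194.94278558856138], [0.0, 0.0, 1.0]]
side [0.36808272 1.0111062  0.85377238] [-0.23425268  2.74678391 -1.37950317] [[376.09747303958153, 0.0, 247.61026237440865], [0.0, 376.09747303958153, 190.71669642601702], [0.0, 0.0, 1.0]]
[[-1.16790969e-03 -9.46391385e-01 -3.23020095e-01  8.44830156e-02]
 [ 9.99999300e-01 -1.16584558e-03 -1.99871967e-04  8.09601504e-04]
 [-1.87434441e-04 -3.23020103e-01  9.46392085e-01 -1.47669622e-01]
 [ 0.00000000e+00  0.00000000e+00  0.00000000e+00  1.00000000e+00]]
0.15 [ 0.24755398 -0.62738112  0.23768608] [-3.08460188e+00 -5.86508069e-01  4.17006342e-04] 0.08851561956166004
```

View pics/top0.png

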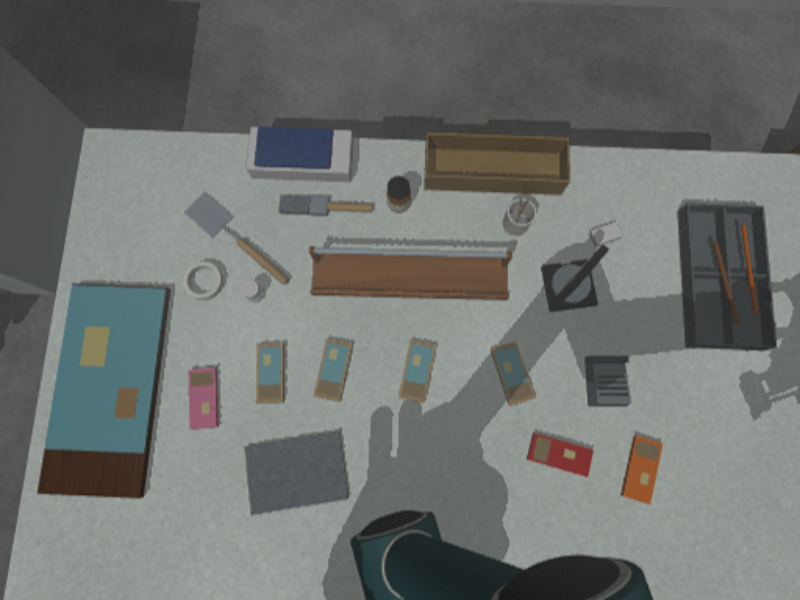

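View pics/side0.png

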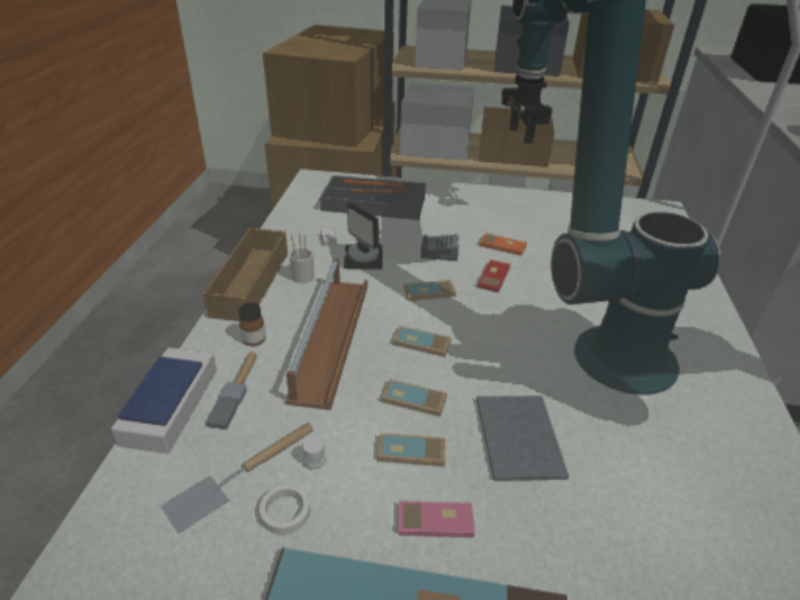

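The top view (800x600) shows four light-blue boards at (270,372), (333,368), (418,370) and (513,373), the last one in shadow. The rest is at (410,275), the lamp at (573,280) and the switch at (608,380). Look-alikes to avoid are pink (203,397), red (560,453), orange (642,468) and the big blue book (105,370). I choose the four small light-blue and brown boards. The side view confirms all of this.

```bash
cat > h.py <<'E'
import numpy as np,cv2
from scipy.spatial.transform import Rotation as R
def campose(c,st=None):
    if "T_tool_cam" in c:
        T=np.eye(4);T[:3,:3]=R.from_rotvec(st["tcp_rot"]).as_matrix();T[:3,3]=st["tool_pos"]
        T=T@c["T_tool_cam"];return T[:3,:3],T[:3,3]
    return R.from_rotvec(c["orientation"]).as_matrix(),np.array(c["position"])
def ray(c,uv,z,st=None):
    """pixels -> points on plane height z"""
    M,p=campose(c,st);uv=np.atleast_2d(uv).astype(float)
    d=np.c_[uv,np.ones(len(uv))]@np.linalg.inv(c["intrinsics"]).T@M.T
    return p+d*((z-p[2])/d[:,2])[:,None]
def proj(c,P,st=None):
    M,p=campose(c,st);q=(np.atleast_2d(P)-p)@M@c["intrinsics"].T
    return q[:,:2]/q[:,2:]
def cloud(c,st=None):
    M,p=campose(c,st);h,w=c["z_map"].shape;u,v=np.meshgrid(np.arange(w),np.arange(h));z=c["z_map"]
    return (np.stack([u*z,v*z,z],-1)@np.linalg.inv(c["intrinsics"]).T)@M.T+p
def boards(c,st=None,z=.014):
    """outlines of blue boards: saturated blobs containing blue, of board size"""
    hsv=cv2.cvtColor(c["image"],cv2.COLOR_BGR2HSV)
    m=((hsv[...,1]>60)&(hsv[...,2]>40)).astype(np.uint8)
    m=cv2.morphologyEx(m,cv2.MORPH_CLOSE,np.ones((3,3)))
    out=[]
    for k in cv2.findContours(m,cv2.RETR_EXTERNAL,cv2.CHAIN_APPROX_NONE)[0]:
        if cv2.contourArea(k)<150: continue
        mm=np.zeros(m.shape,np.uint8);cv2.drawContours(mm,[k],-1,1,-1)
        hh=hsv[...,0][mm>0];blue=np.mean((hh>80)&(hh<115))
        P=ray(c,k[:,0],z,st)
        (cx,cy),(a,b),ang=cv2.minAreaRect((P[:,:2]*1000).astype(np.float32))
        if a<b:a,b,ang=b,a,ang+90
        ang=(ang+90)%180-90
        if blue>.2 and 90<a<150 and 35<b<75: out.append((cx/1000,cy/1000,ang,a,b,blue))
    return sorted(out,key=lambda t:t[1])
E
python3 - <<'E'
from h import *
t=dict(np.load('top.npz'));s=dict(np.load('side.npz'))
for c in (t,s):
    for b in boards(c): print(np.round(b,3))
P=cloud(t)
im=t["image"]
# rail/lip by height
for nm,x0,x1,y0,y1 in (("rest",195,335,150,200),("lamp",340,400,140,205),("sw",370,410,220,265)):
    Q=P[y0:y1,x0:x1].reshape(-1,3);print(nm,[(round(h,3),int(((Q[:,2]>h-.005)&(Q[:,2]<h+.005)).sum())) for h in np.arange(0,.16,.01)])
Q=P[150:200,195:335].reshape(-1,3);k=(Q[:,2]>.07)&(Q[:,2]<.09);Q=Q[k]
print("rail",Q.min(0),Q.max(0),np.polyfit(Q[:,1],Q[:,0],1))
a=cv2.resize(im[130:275,190:420],None,fx=3.4,fy=3.4,interpolation=cv2.INTER_CUBIC);cv2.imwrite('pics/crop.png',cv2.convertScaleAbs(a,alpha=1.6))
E
```

```text
[  0.443  -0.163  19.707 117.518  53.385   0.469]
[ 4.40000e-01  3.00000e-02 -9.38200e+00  1.18506e+02  5.28620e+01
  4.63000e-01]
[  0.435   0.201  -8.732 117.877  53.067   0.461]
[  0.424   0.328   4.912 116.999  53.851   0.46 ]
[ 4.40000e-01  3.60000e-02 -9.35500e+00  1.19122e+02  5.72780e+01
  3.63000e-01]
[-3.50000e-02  8.10000e-02  1.50860e+01  1.16784e+02  3.96140e+01
  1.00000e+00]
[  0.435   0.206  -9.33  118.716  57.429   0.382]
[  0.423   0.333   4.409 117.637  56.732   0.4  ]
rest [(np.float64(0.0), 2941), (np.float64(0.01), 2459), (np.float64(0.02), 728), (np.float64(0.03), 300), (np.float64(0.04), 9), (np.float64(0.05), 9), (np.float64(0.06), 7), (np.float64(0.07), 24), (np.float64(0.08), 456), (np.float64(0.09), 34), (np.float64(0.1), 0), (np.float64(0.11), 0), (np.float64(0.12), 0), (np.float64(0.13), 0), (np.float64(0.14), 0), (np.float64(0.15), 0)]
lamp [(np.float64(0.0), 2484), (np.float64(0.01), 264), (np.float64(0.02), 509), (np.float64(0.03), 320), (np.float64(0.04), 10), (np.float64(0.05), 0), (np.float64(0.06), 2), (np.float64(0.07), 8), (np.float64(0.08), 10), (np.float64(0.09), 9), (np.float64(0.1), 10), (np.float64(0.11), 9), (np.float64(0.12), 12), (np.float64(0.13), 7), (np.float64(0.14), 107), (np.float64(0.15), 110)]
sw [(np.float64(0.0), 873), (np.float64(0.01), 225), (np.float64(0.02), 15), (np.float64(0.03), 334), (np.float64(0.04), 329), (np.float64(0.05), 17), (np.float64(0.06), 0), (np.float64(0.07), 0), (np.float64(0.08), 0), (np.float64(0.09), 0), (np.float64(0.1), 0), (np.float64(0.11), 0), (np.float64(0.12), 0), (np.float64(0.13), 0), (np.float64(0.14), 0), (np.float64(0.15), 0)]
rail [ 0.65882137 -0.14727397  0.07053286] [0.67900389 0.25459547 0.08898674] [-0.01492643  0.66979316]
```

View pics/crop.png

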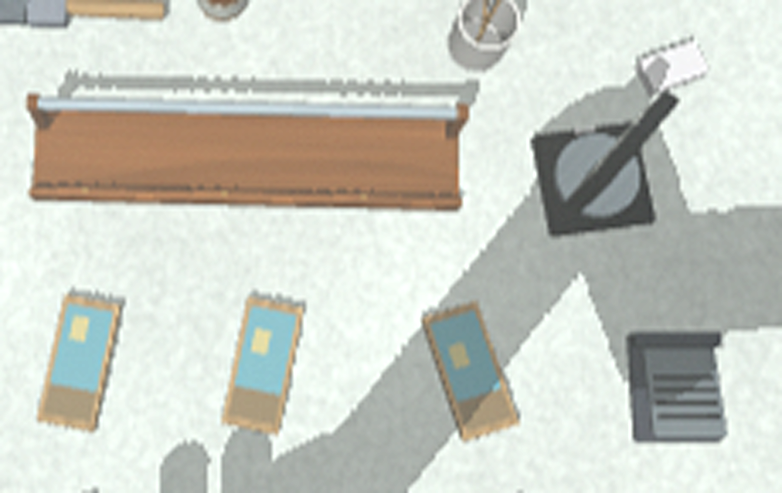

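The crop shows three boards, the rest, the lamp base with the dark panel running from lower left to upper right, and the switch. The mark and the lit side are unclear, so I'll look closer with the wrist camera.

```bash
cat >> h.py <<'E'
def down(yaw,tilt=0):
    """tool down, yaw; tilted so that tool x rises by tilt"""
    return (R.from_euler('z',yaw)*R.from_euler('y',-tilt)*R.from_euler('x',np.pi)).as_rotvec()
E
python3 - <<'E'
from h import *
from cell import manip,cams,inverse_kinematics as ik
t=dict(np.load('top.npz'));s=dict(np.load('side.npz'))
P=cloud(t)[140:205,340:400].reshape(-1,3)
Q=P[(P[:,2]>.135)];print(len(Q),Q.mean(0));
print(cv2.minAreaRect((Q[:,:2]*1000).astype(np.float32)))
hs=cv2.cvtColor(t["image"],cv2.COLOR_BGR2HSV)
P=cloud(t)[222:265,370:410].reshape(-1,3);Q=P[P[:,2]>.012];print("sw",cv2.minAreaRect((Q[:,:2]*1000).astype(np.float32)))
# lip: wood top near 26mm
P=cloud(t)[150:200,195:335].reshape(-1,3);Q=P[(P[:,2]>.006)&(P[:,2]<.035)];print("restbase",cv2.minAreaRect((Q[:,:2]*1000).astype(np.float32)))
print(proj(s,[[.66,-.29,.1]]))
r=down(0)
for p in ([.5,-.3,.4],[.60,-.27,.42]): print(ik(p,r))
manip.move_pose([.56,-.27,.40],down(0))
st=manip.state();c=cams.capture("wrist");np.savez('w1.npz',st_p=st["tool_pos"],st_r=st["tcp_rot"],**c)
a=c["image"];u,v=proj(s,[[.66,-.29,.08]])[0].astype(int)
b=cv2.resize(s["image"][v-40:v+40,u-45:u+45],(432,384),interpolation=cv2.INTER_CUBIC)
cv2.imwrite('pics/w1.png',cv2.resize(np.hstack([a,b]),(800,326)));print(st["joint_pos"])
E
```

```text
235 [ 0.60923614 -0.25183454  0.22350551]
((496.25042724609375, -139.94264221191406), (25.62791633605957, 499.5157165527344), 44.74226379394531)
sw ((411.9277038574219, -170.96995544433594), (104.7613525390625, 453.1048583984375), 7.73206090927124)
restbase ((646.6905517578125, 44.95460510253906), (167.63238525390625, 459.4063415527344), 2.338606834411621)
[[225.45658858 142.80437059]]
[-5.83135637e-01  3.28947629e-02  1.57650186e+00 -4.44089210e-16
  1.53219603e+00  9.87660690e-01]
[-4.60707708e-01  1.79274451e-01  1.38078416e+00 -4.44089210e-16
  1.58153404e+00  1.11008862e+00]
[-4.90449542e-01  1.08818505e-01  1.49681540e+00 -4.25954230e-04
  1.53687262e+00  1.08121089e+00]
```

View pics/w1.png

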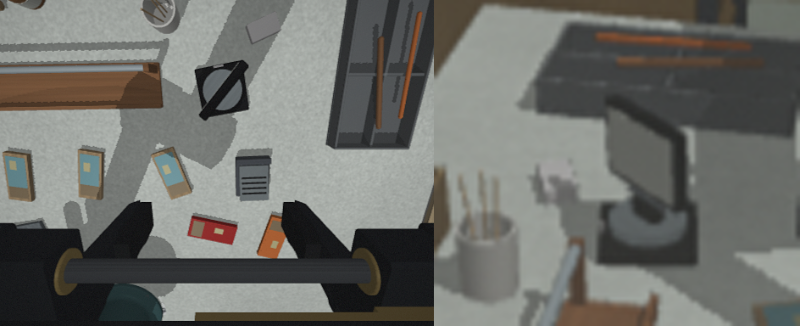

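The wrist view shows the lamp base at (221,88) with a hint of a light mark on its far edge at (220,66). The side view shows the panel's light face turned away from the robot. I'll zoom in.

```bash
python3 - <<'E'
from h import *
from cell import manip,cams
manip.move_pose([.60,-.29,.30],down(0))
st=manip.state();c=cams.capture("wrist");np.savez('w2.npz',st_p=st["tool_pos"],st_r=st["tcp_rot"],**c)
cv2.imwrite('pics/w2.png',c["image"]); print(proj(c,[.655,-.285,.016],st))
E
```

```text
[[251.99314646 118.47414573]]
```

View pics/w2.png

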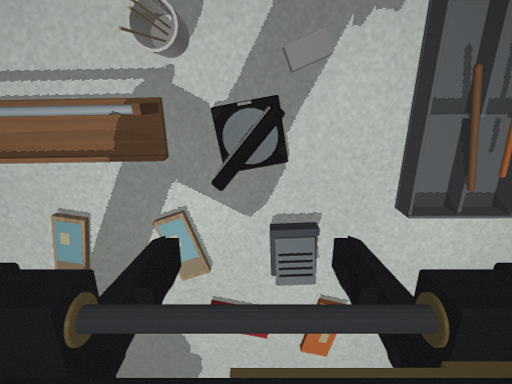

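The white mark is at (244,101), on the base's far edge. So the front faces away from the robot and tipping back means towards the robot. The base corners are about (211,108), (279,96), (288,160), (221,172). Next I'll measure the lamp, rest and switch properly.

```bash
cat > meas.py <<'E'
from h import *
def lamp(c,st,z0=.128):
    P=cloud(c,st)[c["z_map"]>0]
    q=P[(abs(P[:,0]-.655)<.1)&(abs(P[:,1]+.29)<.1)&(P[:,2]>.02)&(P[:,2]<.2)]
    t=q[q[:,2]>z0]
    (x,y),(a,b),ang=cv2.minAreaRect((t[:,:2]*1000).astype(np.float32)); 
    v=np.linalg.svd(t[:,:2]-t[:,:2].mean(0))[2][0]
    return t.mean(0),np.degrees(np.arctan2(v[1],v[0])),(x,y,a,b),t[:,2].max(),len(t)
E
python3 - <<'E'
from meas import *
t=dict(np.load('top.npz'));d=np.load('w2.npz');w={k:d[k] for k in ("image","z_map","intrinsics","T_tool_cam")};st=dict(tool_pos=d["st_p"],tcp_rot=d["st_r"])
for n,c,s in (("top",t,None),("wr",w,st)):
    print(n)
    for z0 in(.12,.135):print(lamp(c,s,z0))
    P=cloud(c,s)[c["z_map"]>0];
    for nm,cx,cy,rx,ry,z1,z2 in (("sw",.42,-.34,.08,.075,.01,.06),("rest base",.645,.053,.06,.23,.008,.03),("rail",.669,.053,.03,.23,.07,.1)):
        q=P[(abs(P[:,0]-cx)<rx)&(abs(P[:,1]-cy)<ry)&(P[:,2]>z1)&(P[:,2]<z2)]
        if len(q)>5:print(nm,cv2.minAreaRect((q[:,:2]*1000).astype(np.float32)),np.polyfit(q[:,1],q[:,0],1),len(q))
B=ray(w,[[211,108],[279,96],[288,160],[221,172]],.016,st)[:,:2];print("base",B.tolist(),B.mean(0),ray(w,[244,102],.016,st))
# base dark mask in top
img=t["image"];g=img.max(2)
for n,c,s in (("top",t,None),("wr",w,st)):
    g=cv2.cvtColor(c["image"],cv2.COLOR_BGR2GRAY);z=cloud(c,s)
    m=((g<55)&(c["z_map"]>0)&(z[...,2]<.03)&(abs(z[...,0]-.655)<.075)&(abs(z[...,1]+.29)<.075)).astype(np.uint8)
    v,u=np.nonzero(m);p=ray(c,np.c_[u,v],.016,s)[:,:2]
    print(n,cv2.minAreaRect((p*1000).astype(np.float32)))
b=boards(w,st);print(b)
print(ray(t,[[208,187.5],[325,191]],.026)) 
E
```

```text
top
(array([ 0.63079753, -0.27511964,  0.14335338]), np.float64(141.02032753914744), (633.7526245117188, -277.8948669433594, 16.95368194580078, 109.75750732421875), np.float64(0.15070660162415983), 232)
(array([ 0.63243652, -0.27657915,  0.14456989]), np.float64(140.81323682818524), (633.7664184570312, -277.8917541503906, 16.758163452148438, 109.76467895507812), np.float64(0.15070660162415983), 217)
sw ((436.44744873046875, -351.3255310058594), (98.88045501708984, 80.09959411621094), 2.282130241394043) [0.03349935 0.44841511] 793
rest base ((635.4082641601562, 57.78736877441406), (101.25350952148438, 416.34503173828125), 0.20177395641803741) [-0.0156871   0.63857555] 3226
rail ((669.0685424804688, 53.61962890625), (14.17177963256836, 401.7734069824219), 0.9382885098457336) [-0.01493456  0.66979116] 511
wr
(array([ 0.6346757 , -0.28212643,  0.14470515]), np.float64(140.68382069950647), (632.1793823242188, -280.8101501464844, 16.811859130859375, 109.50503540039062), np.float64(0.14816191787916788), 1674)
(array([ 0.63452585, -0.28221703,  0.14508642]), np.float64(140.65945062041445), (
[... 639 characters left out ...]
7273396761, -0.3396099831429146], [0.5748126727239216, -0.23645494495957375]] [ 0.6309771  -0.28142349] [[ 0.67786198 -0.27370098  0.016     ]]
top ((630.2083740234375, -279.1087951660156), (97.32019805908203, 99.76998138427734), 9.569761276245117)
wr ((630.9386596679688, -281.98931884765625), (98.91575622558594, 98.50519561767578), 10.187155723571777)
[(0.44350265502929687, -0.16532272338867188, 19.41008949279785, 122.07801818847656, 56.97991180419922, np.float64(0.4342403628117914)), (0.449205078125, 0.024558584213256837, -9.588165283203125, 109.79884338378906, 59.27711486816406, np.float64(0.4794952681388013))]
[[ 0.58963954  0.22542148  0.026     ]
 [ 0.59352209 -0.15093944  0.026     ]]
```

```bash
cat > pp.py <<'E'
from h import *
from cell import manip,cams,inverse_kinematics as ik
O=np.array([.6415,.053,0]);PH=.0149
Rz=R.from_euler('z',PH)
def place_pose(y,theta,dx=0,dz=0,off=.004):
    """TCP for a board in slot y at lean theta; its lower back corner at rest (-29.4+dx, 12.4+dz) mm"""
    c,s=np.cos(theta),np.sin(theta)
    P=np.array([-.0294+dx,y,.0122+dz])+.06*np.array([c,0,s])+.007*np.array([-s,0,c])+off*np.array([s,0,-c])
    return O+Rz.apply(P),down(PH,theta)
def look(x,y):
    manip.move_pose([x+.06,y,.25],down(0))
    st=manip.state();c=cams.capture("wrist");b=boards(c,st)
    return min(b,key=lambda q:np.hypot(q[0]-x,q[1]-y)) if b else None
def fz(): return manip.state()["contact_force"]
def pick(b):
    x,y,a=b[0],b[1],np.radians(b[2])
    manip.set_gripper(.075)
    manip.move_pose([x,y,.08],down(a)); manip.move_linear([x,y,.003],.12)
    manip.set_gripper(.03,30); s=manip.state(); print("grip",s["gripper_width"],s["grasp_force"])
    manip.move_linear([x,y,.12],.2)
    return s["gripper_width"]>.045
T=np.radians
def place(y):
    p,r=place_pose(y,T(58),.004,.05); manip.move_pose(p,r)
    p,r=place_pose(y,T(58),.004,.006); manip.move_linear(p,.12)
    f0=fz()
    for k in range(12):
        p,_=place_pose(y,T(58),.004,.006-.001*(k+1)); manip.move_linear(p,.03); f=fz()-f0
        if f[2]>3: break
    dz=.006-.001*(k+1)
    print("touch dz",dz,f)
    p,r=place_pose(y,T(52.5),.001,dz); manip.move_linear(p,.03,rot=r); print("final",fz()-f0)
    manip.set_gripper(.066)
    q=p-.09*R.from_rotvec(r).as_matrix()[:,2]; manip.move_linear(q,.15)
    manip.move_linear(q+[0,0,.08],.2)
SL=[-.129,-.043,.043,.129]
E
python3 - <<'E'
from pp import *
for y in SL:
    for th,dz in ((58,.05),(52.5,0)):
        p,r=place_pose(y,T(th),0,dz);q=ik(p,r);print(np.round(p,3),None if q is None else np.round(q,2), ik(p-.09*R.from_rotvec(r).as_matrix()[:,2],r) is not None)
print(manip.state()["clock"])
b=look(.440,.030);print(b,manip.state()["clock"])
b=list(b); 
if pick(b): place(SL[1])
print(manip.state()["clock"])
c=cams.capture("side");cv2.imwrite('pics/s1.png',cv2.resize(c["image"][130:270,170:330],(640,560)))
E
```

```text
[ 0.643 -0.076  0.115] [-0.29  0.08  2.45  2.53  0.46 -1.18] False
[ 0.648 -0.076  0.062] [-0.27  0.19  2.41  2.55  0.42 -1.2 ] True
[0.642 0.01  0.115] [-0.05  0.07  2.47  3.    0.41 -1.47] False
[0.647 0.01  0.062] [-0.05  0.17  2.43  3.    0.38 -1.48] True
[0.641 0.096 0.115] [ 0.19  0.08  2.45  3.5   0.43 -1.81] False
[0.646 0.096 0.062] [ 0.18  0.19  2.41  3.48  0.39 -1.79] True
[0.639 0.182 0.115] [ 0.41  0.13  2.4   3.9   0.49 -2.06] True
[0.644 0.182 0.062] [ 0.38  0.23  2.36  3.89  0.43 -2.04] True
2.5917
(0.43964141845703125, 0.028476112365722655, -9.527610778808594, 122.18385314941406, 53.152366638183594, np.float64(0.46725483542585683)) 3.925
grip 0.053616787701865 30.00088334083557
touch dz 0.0 [-0.33605405  1.66808631  5.55980477]
final [-2.74322013  0.31371195  8.27865934]Traceback (most recent call last):
  File "<stdin>", line 8, in <module>
  File "pp.py", line 35, in place
    manip.move_linear(q+[0,0,.08],.2)
    ~~~~~~~~~~~~~~~~~^^^^^^^^^^^^^^^^
cell.IKError: the arm cannot follow that straight line within its joint ranges
```

```bash
sed -i '/q+\[0,0,.08\]/d' pp.py; python3 - <<'E'
from pp import *
s=manip.state();print(s["clock"],s["joint_pos"],s["tool_pos"])
c=cams.capture("side");cv2.imwrite('pics/s1.png',cv2.resize(c["image"][130:270,170:330],(640,560)))
E
```

```text
13.1917 [-0.06498997 -0.10549529  2.55634494  2.86442695  0.23341235 -1.34939318] [0.57680261 0.00899507 0.11671814]
```

View pics/s1.png

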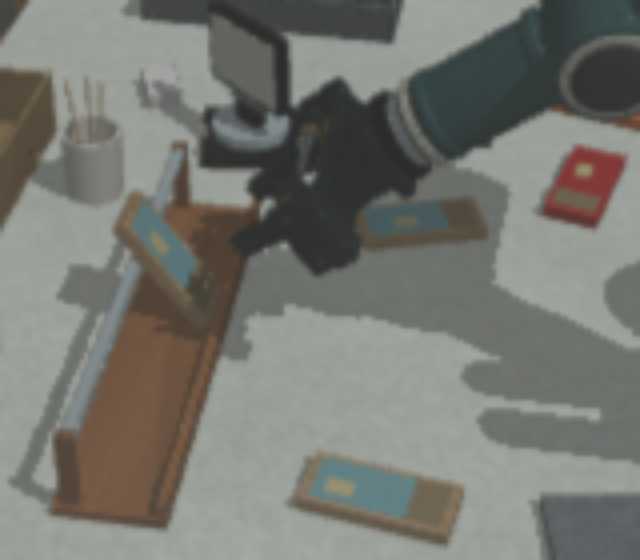

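Board 1 leans correctly on the rail at (160,250) in the crop, with its lower end at the lip. I'll add a high waypoint and a safe exit, then do the others.

```bash
sed -i 's/manip.move_linear(\[x,y,.12\],.2)/manip.move_linear([x,y,.20],.25)/; s/^    p,r=place_pose(y,T(58),.004,.05); manip.move_pose(p,r)/    for dx,dz in ((.0,.12),(.004,.05)):\n        p,r=place_pose(y,T(58),dx,dz); manip.move_pose(p,r) if dz>.1 else manip.move_linear(p,.15)/' pp.py
cat >> pp.py <<'E'
def leave():
    j=np.array(manip.state()["joint_pos"]); j[1]=max(j[1]-.35,-.85); manip.set_joints(j)
E
python3 - <<'E'
from pp import *
for y in SL:
    for dx,dz in ((0,.12),(0,.10),(-.03,.1),(.03,.12)):
        p,r=place_pose(y,T(58),dx,dz);q=ik(p,r);print(y,dx,dz,None if q is None else np.round(q,2))
leave()
b=look(.435,.201);print(b)
if b and pick(b): place(SL[2])
print(manip.state()["clock"])
E
```

```text
-0.129 0 0.12 [-0.29 -0.08  2.43  2.2   0.32 -0.82]
-0.129 0 0.1 [-0.29 -0.04  2.44  2.32  0.36 -0.95]
-0.129 -0.03 0.1 [-0.32 -0.1   2.49  2.26  0.37 -0.9 ]
-0.129 0.03 0.12 [-0.27 -0.02  2.37  2.26  0.31 -0.87]
-0.043 0 0.12 [-0.05 -0.1   2.44  2.87  0.22 -1.34]
-0.043 0 0.1 [-0.05 -0.06  2.46  2.92  0.27 -1.4 ]
-0.043 -0.03 0.1 [-0.06 -0.12  2.51  2.9   0.27 -1.37]
-0.043 0.03 0.12 [-0.05 -0.04  2.39  2.9   0.23 -1.37]
0.043 0 0.12 [ 0.19 -0.08  2.42  3.75  0.25 -2.08]
0.043 0 0.1 [ 0.19 -0.04  2.44  3.65  0.3  -1.97]
0.043 -0.03 0.1 [ 0.2  -0.1   2.49  3.7   0.3  -2.01]
0.043 0.03 0.12 [ 0.17 -0.02  2.37  3.71  0.25 -2.04]
0.129 0 0.12 [ 0.41 -0.02  2.37  4.22  0.38 -2.4 ]
0.129 0 0.1 [ 0.41  0.02  2.38  4.11  0.4  -2.29]
0.129 -0.03 0.1 [ 0.44 -0.03  2.43  4.16  0.42 -2.32]
0.129 0.03 0.12 [ 0.38  0.03  2.31  4.18  0.36 -2.38]
(0.4388088073730469, 0.17141732788085937, -8.535980224609375, 121.6499252319336, 53.95884323120117, np.float64(0.46421471172962225))
grip 0.05351942002269324 30.000984370708466
touch dz 0.0 [-0.3333952  -1.53754697  5.94639617]
final [-1.54168307  1.38368836  8.04988571]
27.6083
```

```bash
python3 - <<'E'
from pp import *
leave()
for (x,y),s in (((.424,.328),.129),((.443,-.164),-.129)):
    b=look(x,y);print(b)
    if b and pick(b): place(s); leave()
    print(manip.state()["clock"])
# look from above lamp side
manip.move_pose([.45,-.15,.35],down(0))
c=cams.capture("top");np.savez('top2.npz',**c);s=cams.capture("side")
a=cv2.resize(c["image"][130:275,190:420],(634,400));b=cv2.resize(s["image"][130:270,150:330],(514,400))
cv2.imwrite('pics/s2.png',cv2.resize(np.hstack([a,b]),(800,279)))
P=cloud(c)[c["z_map"]>0]
q=P[(abs(P[:,0]-.66)<.08)&(abs(P[:,1]-.053)<.2)&(P[:,2]>.095)&(P[:,2]<.13)]
q=q[np.argsort(q[:,1])]
for g in np.split(q,np.nonzero(np.diff(q[:,1])>.012)[0]+1): 
    if len(g)>5:print(len(g),g.mean(0),g[:,1].min(),g[:,1].max(),np.polyfit(g[:,1],g[:,0],1)[0])
E
```

```text
(0.42340481567382815, 0.32727996826171873, 4.290889739990234, 122.05087280273438, 53.28974914550781, np.float64(0.4699730094466937))
grip 0.05348316314670179 30.000779628753662
touch dz 0.0 [-1.67554627 -2.75268234  4.7157472 ]
final [-2.0319866   1.79662121  7.37131277]
43.8583
(0.44255593872070315, -0.16443838500976563, 19.361068725585938, 121.55792236328125, 53.180564880371094, np.float64(0.47195945945945944))
grip 0.05368706266692505 30.001234710216522
touch dz -0.001 [-1.10296129  0.64769142  6.53784216]
final [-3.13972686 -1.07503497  8.25635206]
57.725
191 [ 0.67233479 -0.07467162  0.10915123] -0.10184810052536088 -0.04771689116993988 -0.006319048162201583
182 [0.67232965 0.01108489 0.10952101] -0.01562034339237349 0.03731519021601782 -0.028629245338532238
180 [0.6706111  0.09742064 0.10921741] 0.07052202472453843 0.12246162745570699 -0.0025146625753490366
183 [0.66813635 0.18366248 0.10925544] 0.15804573246593018 0.2106603712395762 -0.02106262981053463
```

View pics/s2.png

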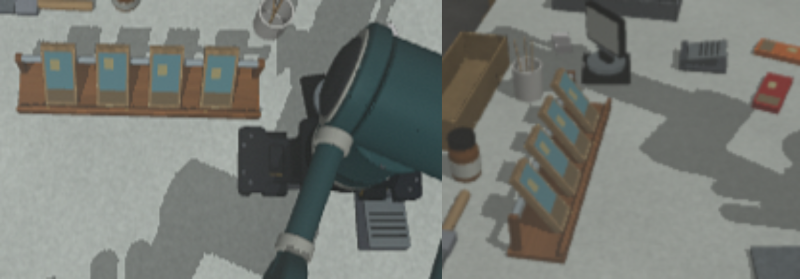

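All four boards lean square on the rail in both views, and depth puts their tops in line. Next the lamp.

```bash
cat > lp.py <<'E'
from pp import *
C=np.array([.6308,-.281,.053]);F=np.radians(9.9)
def lpose(n,tau,r=.067):
    nv=np.array([np.cos(n),np.sin(n),0]);z=np.array([0,0,1.])
    u=np.cos(tau)*z-np.sin(tau)*nv; w=np.cos(tau)*nv+np.sin(tau)*z
    return C+r*u,R.from_matrix(np.c_[np.cross(w,-u),w,-u]).as_rotvec()
def arc(n0,t0,n1,t1,k=6):
    for s in np.linspace(0,1,k+1)[1:]:
        p,r=lpose(n0+s*(n1-n0),t0+s*(t1-t0)); manip.move_linear(p,.04,rot=r)
    manip.dwell(.3)
def grab(n,t):
    p,r=lpose(n,t,.20); manip.move_pose(p,r); manip.set_gripper(.045)
    p,r=lpose(n,t); manip.move_linear(p,.12); manip.set_gripper(.005,40)
    s=manip.state(); print("grab",s["gripper_width"],s["grasp_force"],s["contact_force"])
def let(n,t):
    s=manip.state();print("before release",s["contact_force"],s["moment"]);manip.set_gripper(.045); p,r=lpose(n,t,.20); manip.move_linear(p,.15)
E
python3 - <<'E'
from lp import *
n0=np.radians(50.7)
for n,t,r in ((n0,0,.2),(n0,0,.067),(F,0,.067),(F,T(30),.067),(F,T(30),.2)):
    q=ik(*lpose(n,t,r));print(None if q is None else np.round(q,2))
manip.move_pose([.55,-.28,.32],down(n0+np.pi/2))
grab(n0,0); arc(n0,0,F,0); print(manip.state()["contact_force"])
arc(F,0,F,T(30)); let(F,T(30))
manip.move_pose([.49,-.28,.32],down(0))
print(manip.state()["clock"],manip.state()["joint_pos"])
c=cams.capture("side");st=manip.state();w=cams.capture("wrist");np.savez('w3.npz',st_p=st["tool_pos"],st_r=st["tcp_rot"],**w)
b=cv2.resize(c["image"][95:185,180:300],(512,384),interpolation=cv2.INTER_CUBIC)
cv2.imwrite('pics/l1.png',cv2.resize(np.hstack([w["image"],b]),(800,300)))
P=cloud(w,st)[w["z_map"]>0]
q=P[(abs(P[:,0]-.6)<.12)&(abs(P[:,1]+.28)<.09)&(P[:,2]>.06)&(P[:,2]<.16)]
m=q.mean(0);v=np.linalg.svd(q-m)[2];print(len(q),m,q[:,2].max(),v[2],v[0])
E
```

```text
[-0.46  0.29  1.55 -0.    1.31 -1.34]
[-0.46  0.38  1.68 -0.    1.08 -1.34]
[-0.46  0.38  1.68 -0.    1.08 -0.63]
[-0.68  0.17  2.06  0.67  0.65 -1.34]
[-0.78 -0.04  2.05  0.55  0.89 -1.26]
grab 0.015481349058214683 39.94722787407227 [1.30972425 0.73220739 2.21294477]
[1.34409008 0.34541332 5.0861756 ]
before release [-7.88379895 -1.41821734 10.23342486] [-0.12045764  0.26519779 -0.01651241]
72.3167 [-5.63245232e-01  1.44968846e-02  1.73871965e+00  1.86367313e-04
  1.38934291e+00  1.00705155e+00]
4232 [ 0.60375891 -0.28754855  0.11441064] 0.1386906967412151 [-0.80273211 -0.14177968 -0.5792406 ] [ 0.17320117 -0.98488592  0.00104046]
```

View pics/l1.png

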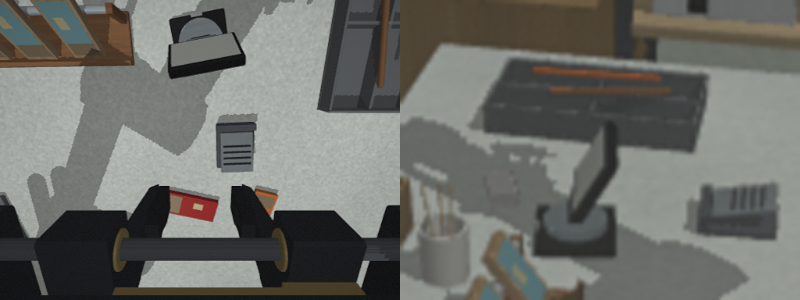

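The panel is square with the base and tipped back towards the robot, with its white face up at (205,52). The yaw fits at 10.0°. I'll check the tilt using only the white face.

```bash
cat >> lp.py <<'E'
def face(c,st=None):
    """white face of the panel from depth: normal -> tilt, yaw"""
    g=c["image"].max(2);P=cloud(c,st)
    q=P[(c["z_map"]>0)&(g>90)&(abs(P[...,0]-.61)<.1)&(abs(P[...,1]+.28)<.07)&(P[...,2]>.065)&(P[...,2]<.15)]
    for _ in range(5):
        m=q.mean(0);v=np.linalg.svd(q-m)[2][2];d=abs((q-m)@v);q=q[d<max(2*d.std()+d.mean(),.001)]
    v*=np.sign(v[0]);return len(q),d.std(),np.degrees(np.arcsin(v[2])),np.degrees(np.arctan2(v[1],v[0]))
E
python3 - <<'E'
from lp import *
d=np.load('w3.npz');w={k:d[k] for k in ("image","z_map","intrinsics","T_tool_cam")};st=dict(tool_pos=d["st_p"],tcp_rot=d["st_r"])
print(face(w,st))
manip.move_pose([.42,-.42,.25],down(0))
print(face(cams.capture("top")),face(cams.capture("side")))
P=np.array([.436,-.353,0])+R.from_euler('z',.042).apply([-.030,0,.04]);print(P)
c=cams.capture("wrist");s=manip.state();print(ik([P[0],P[1],.06],down(0)),s["contact_force"])
a=cams.capture("top");Q=cloud(a);q=Q[(a["z_map"]>0)&(abs(Q[...,0]-P[0])<.01)&(abs(Q[...,1]-P[1])<.02)];print("pad",np.median(q,0))
E
```

```text
(2359, np.float64(0.00019850663407571418), np.float64(29.968466788145847), np.float64(10.015585077023038))
(196, np.float64(0.00025750060471758663), np.float64(29.8097463313755), np.float64(9.85854091242362)) (87, np.float64(0.0003387957121981361), np.float64(30.52186604808678), np.float64(9.869437584095657))
[ 0.40602646 -0.35425963  0.04      ]
[-7.63640615e-01  1.89888398e-01  2.05457830e+00 -4.44089210e-16
  8.97125954e-01  8.07155712e-01] [0.51715693 0.224585   0.06760616]
pad [ 0.40562701 -0.35202411  0.35712568]
```

Tilt is 29.97° and yaw 10.0° against the base's 9.9°, so the light is set. Now I press the switch for the first picture.

```bash
cat >> lp.py <<'E'
def press():
    x,y=.406,-.354
    manip.set_gripper(0.0); manip.move_pose([x,y,.09],down(0)); manip.move_linear([x,y,.046],.1); f0=fz()[2]; F=[]
    z=.044
    while z>.016:
        manip.move_linear([x,y,z],.04); F.append((round(z,4),round(float(fz()[2]-f0),1)))
        if F[-1][1]>15: break
        z-=.0015
    print(F); t=manip.state()["clock"]; manip.dwell(.7); print("held",fz()[2]-f0)
    manip.move_linear([x,y,.09],.08); manip.dwell(.5); print("t",t,manip.state()["clock"])
E
python3 - <<'E'
from lp import *
b=cams.capture("top");P=cloud(b);q=P[(b["z_map"]>0)&(P[...,2]>.095)&(P[...,2]<.13)&(abs(P[...,0]-.66)<.08)&(abs(P[...,1]-.053)<.2)]
print("board tops",len(q))
press()
E
```

```text
board tops 736
[(0.044, 1.1), (0.0425, 1.0), (0.041, 3.8), (0.0395, 4.0), (0.038, 4.0), (0.0365, 4.1), (0.035, 4.9), (0.0335, 4.6), (0.032, 5.5), (0.0305, 5.7), (0.029, 6.0), (0.0275, 6.8), (0.026, 9.3), (0.0245, 8.9), (0.023, 10.6), (0.0215, 20.2)]
held 19.84729820108484
t 79.475 81.6833
```

The force rose to about 10 N and then jumped to 20 N at the stop, held for 0.7 s. Now I set the light upright, verify it and press again.

```bash
python3 - <<'E'
from lp import *
manip.move_pose([.48,-.30,.30],down(F+np.pi/2,0))
grab(F,T(30)); arc(F,T(30),F,0); let(F,0)
manip.move_pose([.42,-.42,.25],down(0))
for n in ("top","side"):
    c=cams.capture(n);print(n,face(c))
c=cams.capture("top")
from meas import lamp
print(lamp(c,None,.135))
s=cams.capture("side");cv2.imwrite('pics/l2.png',cv2.resize(np.hstack([c["image"][100:292,180:436],s["image"][95:287,130:386]]),(800,300)))
print(manip.state()["clock"])
E
```

```text
grab 0.01579240746418594 40.001642648130655 [-3.38959055 -0.99687588  3.07635513]
before release [-2.42816436 -0.31086664  4.60859938] [-0.31680858  0.57532314 -0.00408329]
top (2, np.float64(2.168404344971009e-19), np.float64(15.434906318892818), np.float64(0.40536472065909956))
side (0, np.float64(nan), np.float64(0.0), np.float64(0.0))
(array([ 0.63155122, -0.27856748,  0.14399953]), np.float64(-80.10406741152057), (632.6038818359375, -279.7406005859375, 16.35866355895996, 108.57511901855469), np.float64(0.15030795645818795), 220)
91.4583lp.py:22: RuntimeWarning: Mean of empty slice.
  m=q.mean(0);v=np.linalg.svd(q-m)[2][2];d=abs((q-m)@v);q=q[d<max(2*d.std()+d.mean(),.001)]
  ret = um.true_divide(
  ret = _var(a, axis=axis, dtype=dtype, out=out, ddof=ddof,
  arrmean = um.true_divide(arrmean, div, out=arrmean,
  ret = ret.dtype.type(ret / rcount)
  ret = ret.dtype.type(ret / rcount)
```

View pics/l2.png

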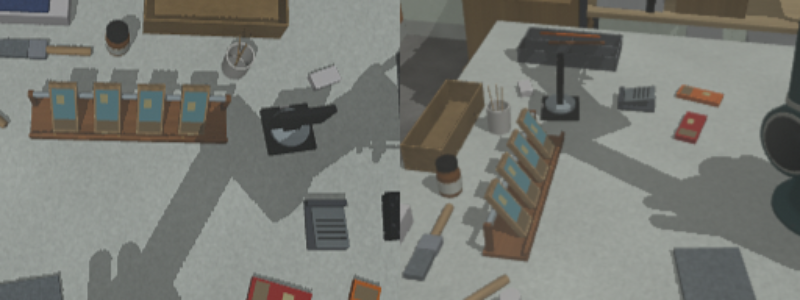

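Everything stands as wanted: four boards leaning, the panel upright and edge-on in the side view. I'll check the upright angle from the back with the wrist camera, then press.

```bash
python3 - <<'E'
from lp import *
ok=False
for p,t in (([.42,-.28,.22],.5),([.42,-.28,.25],.3),([.42,-.28,.22],0)):
    try: manip.move_pose(p,down(0,t)); break
    except manip.IKError: continue
st=manip.state();c=cams.capture("wrist");P=cloud(c,st)
q=P[(c["z_map"]>0)&(abs(P[...,0]-.62)<.05)&(abs(P[...,1]+.28)<.045)&(P[...,2]>.07)&(P[...,2]<.135)]
for _ in range(5):
    m=q.mean(0);v=np.linalg.svd(q-m)[2][2];d=abs((q-m)@v);q=q[d<max(2*d.std()+d.mean(),.001)]
v*=np.sign(v[0]);tilt=np.degrees(np.arcsin(v[2]));yaw=np.degrees(np.arctan2(v[1],v[0]));print(p,len(q),tilt,yaw)
if len(q)>200 and abs(tilt)<1.5 and abs(yaw-9.9)<1.5:
    press(); manip.move_pose([.42,-.42,.25],down(0)); ok=True
    P=cloud(cams.capture("side"));manip.dwell(.5)
    c=cams.capture("top"); cv2.imwrite('pics/f.png',cv2.resize(c["image"],(800,600)))
    P=cloud(c);q=P[(c["z_map"]>0)&(abs(P[...,0]-.42)<.06)&(abs(P[...,1]+.353)<.05)&(P[...,2]>.01)&(P[...,2]<.07)];print("plate max z",np.percentile(q[:,2],97))
print(ok,manip.state()["clock"])
E
```

```text
[0.42, -0.28, 0.22] 2892 -0.13876765106401742 9.843215096695488
[(0.044, 0.3), (0.0425, -0.7), (0.041, 2.0), (0.0395, 3.9), (0.038, 3.0), (0.0365, 3.0), (0.035, 3.6), (0.0335, 4.5), (0.032, 4.3), (0.0305, 4.9), (0.029, 5.7), (0.0275, 5.7), (0.026, 8.5), (0.0245, 9.2), (0.023, 10.6), (0.0215, 18.9)]
held 19.383712996916216
t 98.1417 100.35
plate max z 0.04471562942449968
True 101.675
```

View pics/f.png

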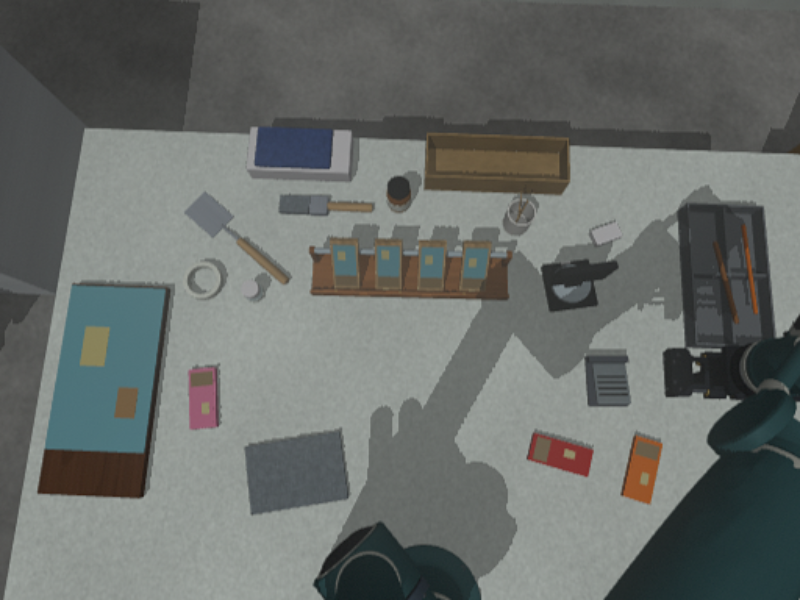

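The final view shows four boards leaning at (345–475,265), the light upright and square at (575,280), and the switch up at (608,380). The jars at (398,192) and (257,287) and the tape at (205,279) are unmoved.

```bash
python3 -c "
from cell import order
print(order.close_job())"
```

```text
the job is handed in; nothing more can be done
None
```

The job is done and handed in after about 102 s on the robot's clock: all four boards lean on the rest, the first picture was taken with the light at 30°, the second with it upright and square, and the switch is up with the jars and tape unmoved.

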